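Close the test-oil filter with its bayonet cap and open the feed valve

ROBOT

A 7-joint arm with a two-finger parallel gripper is mounted at the origin on the work surface. World frame = base frame: x ahead of the robot, y to its left, z up, the work surface at z = 0. Lengths are in m, angles in rad, forces in N, time in s.
With the tool pointing down it reaches from about 0.35 to 0.9 m from the base axis. Payload 8.1 kg.
Tool frame: the origin (TCP) lies at the very end of the fingers, on their centre line; the grasp point (between the pads) lies 19 mm behind it; z points along the fingers, y is the direction in which the jaws open and shut (so a half turn about z gives the same grasp; the last joint's range is limited). The gripper opens to 92 mm and grips with 3 to 60 N. Pads are 19 mm wide; open, the fingers measure 130 mm over their backs; the gripper's body (75 mm by 190 mm) begins 47 mm behind the grasp point.
Start: joints at [-1.301, 0.434, 0.025, 1.573, -0.012, 1.134, -0.075], TCP at [0.228, 0.582, 0.227] pointing down, gripper open.
Joint ranges: [-2.62, 2.62], [-0.44, 2.09], [-1.27, 1.32], [0.08, 2.57], [-1.32, 4.46], [0.12, 2], [-2.74, 2.74]. Speed limits (rad/s): [2.22, 2.22, 3.01, 3.01, 3.14, 3.14, 3.14].

INTERFACE

Orientations are given as a rotation vector (axis times angle).
In Python, from cell import observe, get_image, sign_off gives the robot as it stands.
- The arm moves only by the tool arm_command, never from a script. Its argument "deltas" is a list of rows, each an object with "xyz": the shift along the tool's x, y, z in cm, a list of three; "turn": the turn about the tool's z in degrees; "jaw": the closure in counts, from 0 (fully open) to 255 (shut). A call has 1 to 5 rows; each row is the pose to reach, as a shift and turn from the pose measured when the call began, along the tool's axes at that moment; what a row does not reach only later rows make up. A row lasts 1/12 s, in which the tool goes at most 41.7 mm and 7.16 degrees, less where a joint would pass 70% of its speed; a pose out of reach is approached as far as the arm can. A call with a gripper value outside its range is refused whole. The fingers move at their own pace and stop on an object; "force" is the grip in N (left out, the last holds). Time passes only in rows, so rows that repeat a pose let the fingers close. It gives the time, the measured TCP pose, the force and the opening at its end, in the units of the state.
- observe(): the state, without advancing time (a new reading comes with each control period).
- get_image(name): name is "scene" or "top" or "wrist"; returns a dict with "frame" (384x512x3 uint8, red, green, blue), "depth" (384x512 float32, m along the optical axis (not along the pixel's ray), 0 where there is no reading), "camera_matrix" (3x3 intrinsics, pixels), "cam_to_world" (4x4, takes a point from camera to world coordinates). Camera axes: x right, y up, looking along -z (the intrinsics and any distortion apply to the point x, -y, -z); pixel columns grow to the right and rows downward; lengths in m; the calibration is good to about 2 mm. A picture is of the moment at which its call begins.
- sign_off(): hands the job in, once; it reports no verdict.
The state is a dict: "clock": time; "joints": joint angles; "dq": joint speeds; "joint_efforts": joint torques, N m; "position": TCP position; "ee_rot": TCP orientation; "force": force on the tool from outside, world axes, zero at the start; "ft_torque": the same for the moment, N m; "width": opening from 0.0 (shut) to 1.0 (fully open).
Only numpy, scipy, OpenCV 4.12 (cv2) and the standard library are available. Lean on these libraries where they do the work, as an engineer would, in place of code of your own. Each camera call takes 0.05 s, during which the arm holds its last target.

TASK

A new element is in the test-oil filter: fit its cap on the open housing with the two pins in the slots, push it down against the spring, turn it a quarter turn clockwise and let it rise so that it is locked. Then open the feed by swinging the lever of its valve in line with the pipe, pointing away from the filter. Leave the injectors, the old element and the spanner where they lie.

Things in the scene. Friction and masses are not known exactly. Their poses are not given: they have to be found in the camera images.
- cap_center (a point): Bayonet cap (loose, 0.35 kg), upright on its foot, 73 mm tall. Point on its axis 36.5 mm above the foot; z up the axis, x along the grip bar and through both pins (same after a half turn). Aluminium plug 34 mm radius, tapered to 27 mm in its lowest 9 mm; flange of 43 mm radius, 36 to 43 mm up; black grip bar on top, 43 to 73 mm up, 74 mm long in x, 18 mm thick in y.
- cap_pin (a point): Tip of one of the cap's two opposite steel pins: 50 mm out from the cap's axis along its +x, 16 mm above its foot. The other is at -x. The pins are level, 8 mm thick, and stand out 16 mm from the plug.
- filter: Filter housing fixed to the bench; origin on its vertical axis at bench level. Round dark grey body, 50 mm radius to 98 mm up, then an aluminium collar, bore radius 36, outer radius 43 mm, up to 125 mm. Low pipes (22 mm thick, centre 50 mm up): feed pipe along +y through a brass valve at 165 mm to 288 mm, outlet along -y to 106 mm. Small dial gauge on +x out to 77 mm, 74 mm high.
- filter_mouth (a point): Centre of the collar's top edge, on the housing's axis. In the bore stands the new element on its spring, flat top 20 mm below this point: it yields 19 mm and pushes up about 9 N at first touch, 12 N with the cap locked, 15 N fully pressed. The cap's foot meets it when the pins are 4 mm below the collar's top.
- slot_mouth (a point): Open top of one of two opposite J-slots in the collar wall, 16 mm wide, at the collar's top, 39.5 mm from the axis, at 170 degrees counter-clockwise from the housing's +x; the other at 350. Each goes straight down, then runs 80 degrees clockwise (seen from above) as a channel whose roof is 13 mm below the collar's top: pins pass under it when their centres are 17 mm or more down.
- lock_pocket (a point): Locked place of a pin: the 13 mm wide pocket at the clockwise end of the J-slot of slot_mouth, on the housing's +y axis (the other at -y), against a stop. Point at the pin's centre when locked, 12 mm below the collar's top, 39.5 mm from the axis. Locked, the bar is in line with the pipe and cap_center 8.5 mm above filter_mouth; fully pressed (flange on collar) the cap is 8 mm lower.
- lever (a joint): Angle of the valve lever (rad), about a vertical axis. 0 = in line with the feed pipe, pointing away from the filter (valve open); grows counter-clockwise from above; 1.57 = crosswise, pointing along the housing's -x. Range -0.6 to 2.0, so there is no stop at 0; friction (about 0.22 N m) holds it wherever it is left.
- lever_grip (a point): Centre of the black sleeve on the lever, 85 mm from the lever's turning axis and 90 mm above the bench. The sleeve is 80 mm long (along the lever, this point's y axis), 16 mm thick and 22 mm high.
- lever_pivot (a point): Point on the lever's vertical turning axis, above the brass valve, at the sleeve's height (90 mm).
- injector_a: Injector lying on the bench, steel, 27 mm thick, 168 mm long along its x axis (from 76 mm behind to 92 mm ahead of the origin, which lies under its square body), with an upright connector to 47 mm high. Bystander.
- injector_b: A second, equal injector lying beside the first. Bystander.
- old_element: Old brown filter element standing upright, 62 mm across, 100 mm tall; origin under its middle. Bystander.
- spanner: Spanner lying flat, 180 mm long along its x axis. Bystander.
Not all that is in view belongs to the job. What is shaped like the part that bears cap_center but purple or red is not meant.

How it is judged:
On the way, in this order (a step that is already met when the one before it is completed fails the run):
1. the cap is locked: pins risen into the pockets at the end of the slots, cap level and square on the collar (horizontal distance between cap_center and filter_mouth below 0.005 m and z of cap_center in the frame of filter between 0.131 and 0.1365 m and angle between the x axis of cap_center and the y axis of filter, either way round below 0.14 rad and angle between cap_center's own z axis and vertical below 0.06 rad), for 0.3 s.
2. the valve lever is in line with the feed pipe, pointing away from the filter (value of joint lever between -0.14 and 0.14 rad), for 0.3 s.
At the end, for the whole second after the job is handed in: The cap is locked on the filter: on its axis within 5 mm, risen to its locked height within 3 mm, level within 0.06 rad, its grip bar in line with the feed pipe within 0.14 rad (8 degrees); and the valve lever is in line with the feed pipe, pointing away from the filter, within 0.14 rad (8 degrees) (all of step 1 and all of step 2); the robot touches nothing.
It fails at once if an injector, the old element or the spanner is moved by more than 30 mm (distance of any of injector_a, injector_b, old_element, spanner from where it was at the start of the episode above 0.03 m).
It also fails if it takes over 58 s, if anything falls off the work surface, if the arm or the gripper's body presses on something with over 40 N, if the wrist force passes 120 N, or if a joint passes its speed limit or range.

## Working session

There is one attempt and no reset: what is moved stays moved. The work goes in short steps, Python scripts to look and compute and a tool call to move; the robot and the scene stay as the last step left them, time stands still between calls to the robot, and variables do not carry over. Pictures are saved under pics/ and viewed, and the job is handed in when it is done.

Besides the shell and the picture viewer there is one more tool, called after "Emit:" by a JSON object that holds its "op" and its "data", one argument or row to a line. arm_command: Moves the arm, as the interface text tells. Its arguments: {"type":"object","properties":{"deltas":{"type":"array","items":{"type":"object","properties":{"xyz":{"type":"array","items":{"type":"number"}},"turn":{"type":"number"},"jaw":{"type":"number"}}}},"force":{"type":"number"}},"required":["deltas"]}

```bash
mkdir -p pics; ls
cat > h.py <<'E'
import numpy as np,cv2
from cell import observe,get_image,sign_off
def snap(n,f):
    d=get_image(n); np.savez('pics/'+f+'.npz',**d); cv2.imwrite('pics/'+f+'.png',d['frame'][:,:,::-1]); return d
def load(f): return np.load('pics/'+f+'.npz')
def px(d,u,v,z=None):
    K=d['camera_matrix'];T=d['cam_to_world']
    r=np.array([(u-K[0,2])/K[0,0],-(v-K[1,2])/K[1,1],-1.])
    if z is None:
        return T[:3,:3]@(r*d['depth'][int(v),int(u)])+T[:3,3]
    w=T[:3,:3]@r; s=(z-T[2,3])/w[2]; return T[:3,3]+s*w
def crop(d,f,x0,y0,x1,y1,k):
    cv2.imwrite('pics/'+f+'.png',cv2.resize(d['frame'][y0:y1,x0:x1,::-1],None,fx=k,fy=k,interpolation=cv2.INTER_CUBIC))
E
python3 - <<'E'
from h import *
np.set_printoptions(precision=4,suppress=True)
print(observe())
for n in('scene','top'):
    d=snap(n,n+'0'); print(d['camera_matrix'],d['cam_to_world'])
E
```

```text
pics
{'clock': 0.0, 'joints': array([-1.3006,  0.4352,  0.025 ,  1.5741, -0.0116,  1.134 , -0.0751]), 'dq': array([-0.0011,  0.0003,  0.0001,  0.001 , -0.0014, -0.0001, -0.0033]), 'joint_efforts': array([ -0.0007, -66.7855,   0.9845, -31.4455,  -0.0608,   0.043 ,
         0.0002]), 'position': array([0.2275, 0.5816, 0.226 ]), 'ee_rot': array([-0.5823, -3.087 ,  0.0024]), 'force': array([-0.0613, -1.4716, -0.1189]), 'ft_torque': array([ 0.027 , -0.0483, -0.0386]), 'width': 1.0014228915703915}
[[478.8835   0.     252.3261]
 [  0.     478.8835 188.2042]
 [  0.       0.       1.    ]] [[ 0.8401 -0.4544  0.2962  0.9533]
 [ 0.5423  0.7173 -0.4375 -0.5828]
 [-0.0137  0.5281  0.8491  1.2217]
 [ 0.      0.      0.      1.    ]]
[[481.1608   0.     259.1753]
 [  0.     481.1608 182.7012]
 [  0.       0.       1.    ]] [[-0.0138  0.9812 -0.1926  0.2562]
 [-0.9998 -0.011   0.016   0.0008]
 [ 0.0136  0.1928  0.9811  1.4813]
 [ 0.      0.      0.      1.    ]]
```

View pics/scene0.png

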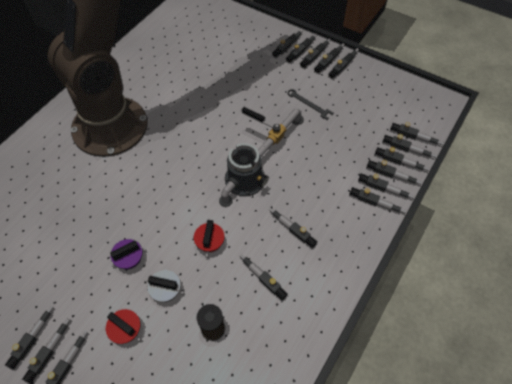

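View pics/top0.png

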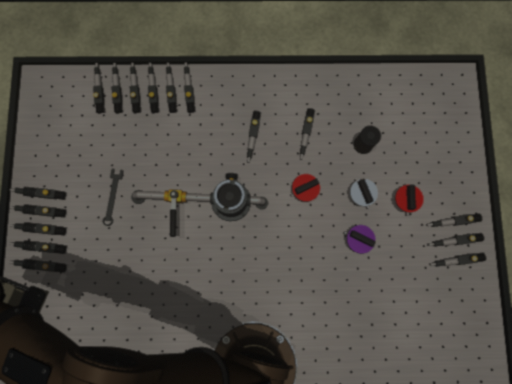

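Candidates in the top picture are red (306,188), red (409,198), purple (361,239) and silver (364,192). Only the silver one is aluminium, so I choose it. The filter is at (230,197) and the lever sleeve at (173,222).

Run:
```python
from h import *
d=load('top0')
a=lambda x0,y0,x1,y1,k: cv2.resize(d['frame'][y0:y1,x0:x1,::-1],None,fx=k,fy=k,interpolation=cv2.INTER_CUBIC)
im=np.vstack([a(110,160,290,250,4.4444444),np.hstack([a(330,170,390,210,5),a(330,170,390,210,5)*0])[:, :].repeat(1,1)[:, :600]]) if 0 else a(110,160,290,250,4.4)
im=np.clip(im.astype(float)*1.6,0,255).astype(np.uint8)
cv2.imwrite('pics/c1.png',im)
cv2.imwrite('pics/c2.png',np.clip(a(330,165,400,220,9)*1.5,0,255).astype(np.uint8))
for p in [(364,192),(378,192),(366,189),(230,197),(230,181),(173,222),(173,212),(173,232),(175,196),(368,137)]: print(p,px(d,*p).round(4))
```

```text
(364, 192) [ 0.5009 -0.3343  0.0727]
(378, 192) [ 0.5061 -0.3848  0.0404]
(366, 189) [ 0.5106 -0.3416  0.0692]
(230, 197) [0.4853 0.0635 0.1035]
(230, 181) [0.5347 0.0639 0.0934]
(173, 222) [0.4149 0.2272 0.1014]
(173, 212) [0.4441 0.2282 0.0991]
(173, 232) [0.3861 0.2265 0.1024]
(175, 196) [0.4933 0.2256 0.0851]
(368, 137) [ 0.6637 -0.3498  0.0976]
```

View pics/c1.png

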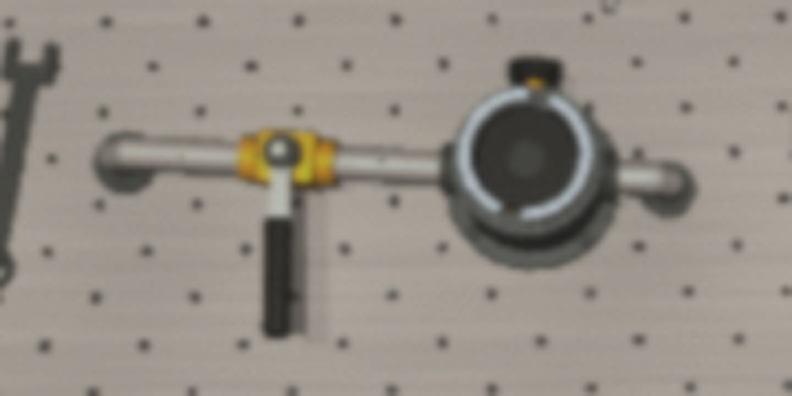

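View pics/c2.png

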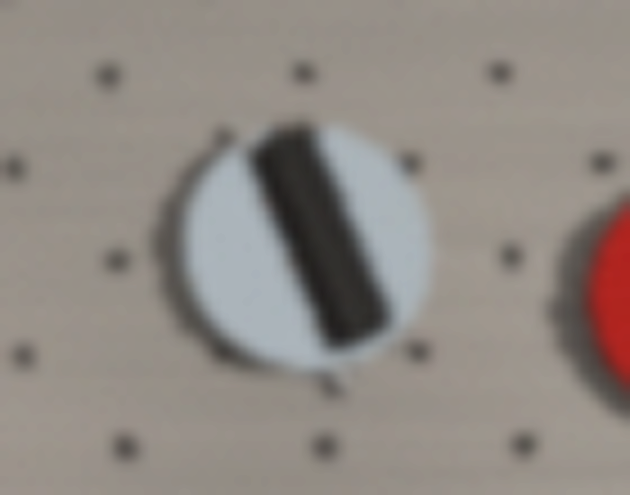

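```bash
cat > m.py <<'E'
from h import *
np.set_printoptions(precision=4,suppress=True)
def cloud(d):
    h,w=d['depth'].shape; v,u=np.mgrid[:h,:w]; K=d['camera_matrix'];T=d['cam_to_world'];z=d['depth']
    c=np.stack([(u-K[0,2])/K[0,0]*z,-(v-K[1,2])/K[1,1]*z,-z],-1)
    return c@T[:3,:3].T+T[:3,3]
def circ(P):
    A=np.c_[2*P[:,:2],np.ones(len(P))];s=np.linalg.lstsq(A,(P[:,:2]**2).sum(1),rcond=None)[0]
    return s[:2],np.sqrt(s[2]+s[:2]@s[:2])
E
python3 - <<'E'
from m import *
for n in('top0','scene0'):
    d=load(n);P=cloud(d).reshape(-1,3)
    f=d['frame'].reshape(-1,3)
    near=lambda c,r:np.linalg.norm(P[:,:2]-c,axis=1)<r
    m=near([.49,.063],.06)&(P[:,2]>.115)&(P[:,2]<.132)
    Q=P[m]; print(n,'collar n',m.sum(),circ(Q),Q[:,2].mean(), (Q[:,:2].max(0)+Q[:,:2].min(0))/2)
    m=near([.505,-.335],.055)&(P[:,2]>.03)&(P[:,2]<.05); Q=P[m]
    print('flange',m.sum(),(Q[:,:2].max(0)+Q[:,:2].min(0))/2,np.ptp(Q[:,:2],axis=0),Q[:,2].mean())
    m=near([.505,-.335],.055)&(P[:,2]>.06)&(P[:,2]<.085); Q=P[m]
    print('bar',m.sum(),cv2.minAreaRect(Q[:,:2].astype(np.float32)*1000),Q.mean(0))
    e=np.linalg.eigh(np.cov(Q[:,:2].T))[1][:,1]; print('dir',np.degrees(np.arctan2(e[1],e[0])))
    m=(np.abs(P[:,0]-.49)<.03)&(P[:,2]>.045)&(P[:,2]<.075)&(((P[:,1]>.13)&(P[:,1]<.2))|((P[:,1]>.26)&(P[:,1]<.33))|((P[:,1]<-.01)&(P[:,1]>-.03)))
    Q=P[m];p=np.polyfit(Q[:,1],Q[:,0],1);print('pipe',m.sum(),p,Q[:,2].max(), 'x at .063',np.polyval(p,.063))
    m=near([.43,.227],.09)&(P[:,2]>.08)&(P[:,2]<.12);Q=P[m]
    print('lever',m.sum(),cv2.minAreaRect(Q[:,:2].astype(np.float32)*1000),Q.mean(0))
d=load('top0')
for c in [(524,153),(282,148),(278,275),(278,220),(278,333),(537,95),(512,210),(135,155),(655,178),(235,158),(335,164)]:
    u,v=c[0]/4.4+110-.4,c[1]/4.4+160-.4
    print(c,[px(d,u,v,z)[:2] for z in (.125,.1,.05)])
print('bar',[px(d,330+x/9-.45,165+y/9-.45,.073)[:2] for x,y in((283,130),(357,340),(320,237))],px(d,330+308/9-.45,165+247/9-.45,.043))
E
```

```text
top0 collar n 207 (array([0.4894, 0.0647]), np.float64(0.03958996732718741)) 0.12381941861936333 [0.4896 0.0641]
flange 418 [ 0.5084 -0.342 ] [0.0855 0.0857] 0.04188463442892393
bar 169 ((507.36505126953125, -341.9565124511719), (73.6327133178711, 20.57068634033203), 18.807052612304688) [ 0.5063 -0.3405  0.0707]
dir -160.59908081315726
pipe 384 [0.0615 0.4845] 0.06927967900644894 x at .063 0.4883710084703643
lever 288 ((443.4023132324219, 226.6844482421875), (136.61941528320312, 22.361568450927734), 2.0414063930511475) [0.4425 0.2287 0.0943]
scene0 collar n 239 (array([0.4906, 0.0604]), np.float64(0.03973538831106773)) 0.1222094855868332 [0.4902 0.0617]
flange 577 [ 0.5096 -0.3457] [0.0837 0.0852] 0.042040159701914825
bar 229 ((507.98089599609375, -345.93414306640625), (74.14449310302734, 19.16454315185547), 19.19925880432129) [ 0.5101 -0.3465  0.0708]
dir -160.0346869397875
pipe 337 [0.0601 0.4893] 0.07156827709076308 x at .063 0.49304072346945227
lever 271 ((444.72320556640625, 225.65809631347656), (26.837923049926758, 134.5421600341797), 89.5959243774414) [0.4423 0.223  0.0917]
(5
[... 369 characters left out ...]
48, 0.2232]), array([0.377 , 0.2273]), array([0.3814, 0.2355])]
(537, 95) [array([0.5277, 0.0577]), array([0.5327, 0.0588]), array([0.5427, 0.0609])]
(512, 210) [array([0.4522, 0.0741]), array([0.4558, 0.0754]), array([0.463 , 0.0781])]
(135, 155) [array([0.491, 0.318]), array([0.4953, 0.3238]), array([0.504 , 0.3355])]
(655, 178) [array([ 0.472 , -0.0186]), array([ 0.476 , -0.0189]), array([ 0.4839, -0.0196])]
(235, 158) [array([0.4883, 0.2533]), array([0.4926, 0.258 ]), array([0.5011, 0.2673])]
(335, 164) [array([0.4836, 0.1886]), array([0.4878, 0.1921]), array([0.4962, 0.199 ])]
bar [array([ 0.5405, -0.3274]), array([ 0.4696, -0.348 ]), array([ 0.5042, -0.3377])] [ 0.5061 -0.3407  0.043 ]
```

```bash
cat > g.py <<'E'
from m import *
from scipy.spatial.transform import Rotation as R
def go(x,y,z,yaw=None):
    s=observe();Rm=R.from_rotvec(s['ee_rot']).as_matrix();p=s['position']
    d=Rm.T@(np.array([x,y,z])-p)*100
    cy=np.degrees(np.arctan2(Rm[1,0],Rm[0,0]))
    t=0 if yaw is None else (cy-yaw+180)%360-180
    print('t',round(s['clock'],2),'pos',p,'yaw',round(cy,2),'tilt',np.degrees(np.arccos(-Rm[2,2])).round(2),'delta',d.round(2),'turn',round(t,2),'rows',np.linalg.norm(d)/4.17,abs(t)/7.16)
    print('j',s['joints'],'F',s['force'],'w',round(s['width'],3))
E
python3 -c "
from g import *
go(.5,.1,.27,180)
go(.508,-.344,.2,199.3)"
```

```text
t 0.1 pos [0.2275 0.5816 0.226 ] yaw 158.64 tilt 0.08 delta [-42.92 -34.93  -4.34] turn -21.36 rows 13.311672418408097 2.9837268846218117
j [-1.3006  0.4352  0.025   1.574  -0.0116  1.134  -0.0751] F [-0.5355 -0.2655 -0.5166] w 0.998
t 0.1 pos [0.2275 0.5816 0.226 ] yaw 158.64 tilt 0.08 delta [-59.84 -75.98   2.72] turn -40.66 rows 23.202182080748035 5.679257610878796
j [-1.3006  0.4352  0.025   1.574  -0.0116  1.134  -0.0751] F [-0.5355 -0.2655 -0.5166] w 0.998
```

Emit:
{"op": "arm_command", "data": {
  "deltas": [
    {"xyz": [-3,-2.4,-0.9]},
    {"xyz": [-6,-4.9,-1.8]},
    {"xyz": [-9,-7.3,-2.7]},
    {"xyz": [-12,-9.8,-3.6]},
    {"xyz": [-15,-12.2,-4.4]}
  ]
}}

```text
schema error: expected keys xyz, turn, jaw
```

Emit:
{"op": "arm_command", "data": {
  "deltas": [
    {"xyz": [-3,-2.4,0]},
    {"xyz": [-6,-4.9,0]},
    {"xyz": [-9,-7.3,0]},
    {"xyz": [-12,-9.8,0]},
    {"xyz": [-15,-12.2,0]}
  ]
}}

```text
schema error: expected keys xyz, turn, jaw
```

Emit:
{"op": "arm_command", "data": {
  "deltas": [
    {"xyz": [-3,-2.4,0]},
    {"xyz": [-6,-4.9,0]},
    {"xyz": [-9,-7.3,0]},
    {"xyz": [-12,-9.8,0]},
    {"xyz": [-13,-10.5,0]}
  ]
}}

```text
schema error: expected keys xyz, turn, jaw
```

```bash
python3 -c "
from g import *
go(.508,-.344,.22,199.3)"
```

```text
t 0.1 pos [0.2275 0.5816 0.226 ] yaw 158.64 tilt 0.08 delta [-59.84 -75.98   0.72] turn -40.66 rows 23.194238908258722 5.679257610878796
j [-1.3006  0.4352  0.025   1.574  -0.0116  1.134  -0.0751] F [-0.5355 -0.2655 -0.5166] w 0.998
```

Emit:
{"op": "arm_command", "data": {
  "deltas": [
    {"xyz": [-3,-2.4,-0.9],"turn": 0,"jaw": 0},
    {"xyz": [-6,-4.9,-1.8],"turn": 0,"jaw": 0},
    {"xyz": [-9,-7.3,-2.7],"turn": 0,"jaw": 0},
    {"xyz": [-12,-9.8,-3.6],"turn": 0,"jaw": 0},
    {"xyz": [-15,-12.2,-4.4],"turn": 0,"jaw": 0}
  ]
}}

```text
clock: 0.52
position: [0.3232, 0.4115, 0.2704]
ee_rot: [-0.582, -3.087, 0.003]
force: [0.7, 0.2, -0.6]
width: 0.999
```

Emit:
{"op": "arm_command", "data": {
  "deltas": [
    {"xyz": [-3,-2.4,0],"turn": 0,"jaw": 0},
    {"xyz": [-6,-4.9,0],"turn": 0,"jaw": 0},
    {"xyz": [-9,-7.3,0],"turn": 0,"jaw": 0},
    {"xyz": [-12,-9.8,0],"turn": 0,"jaw": 0},
    {"xyz": [-15,-12.2,0],"turn": 0,"jaw": 0}
  ]
}}

```text
clock: 0.93
position: [0.4188, 0.2412, 0.2706]
ee_rot: [-0.582, -3.087, 0.003]
force: [0.8, 0.6, -1.0]
width: 1.001
```

Emit:
{"op": "arm_command", "data": {
  "deltas": [
    {"xyz": [-3,-2.4,0],"turn": 0,"jaw": 0},
    {"xyz": [-6,-4.9,0],"turn": 0,"jaw": 0},
    {"xyz": [-9,-7.3,0],"turn": 0,"jaw": 0},
    {"xyz": [-12,-9.8,0],"turn": 0,"jaw": 0},
    {"xyz": [-13,-10.5,0],"turn": 0,"jaw": 0}
  ]
}}

```text
clock: 1.35
position: [0.5036, 0.0896, 0.2708]
ee_rot: [0.592, 3.084, -0.007]
force: [0.0, -0.7, 0.1]
width: 1.003
```

```bash
python3 -c "
from g import *
go(.508,-.344,.22,199.3)"
```

```text
t 1.35 pos [0.5036 0.0896 0.2708] yaw 158.25 tilt 0.24 delta [-16.47 -40.09   5.27] turn -41.05 rows 10.468754845660857 5.732772378191812
j [-0.5495  0.2104  0.3245  1.7995 -0.0686  1.1442  0.988 ] F [ 0.024  -0.7437  0.1304] w 1.003
```

```bash
python3 -c "
from g import *
d=snap('wrist','w1'); print(d['cam_to_world'],d['camera_matrix'])"
```

```text
[[ 0.3704 -0.8844 -0.2839  0.4266]
 [ 0.9289  0.3514  0.1173  0.1221]
 [-0.004  -0.3071  0.9517  0.4292]
 [ 0.      0.      0.      1.    ]] [[295.5224   0.     251.603 ]
 [  0.     295.5224 187.6755]
 [  0.       0.       1.    ]]
```

View pics/w1.png

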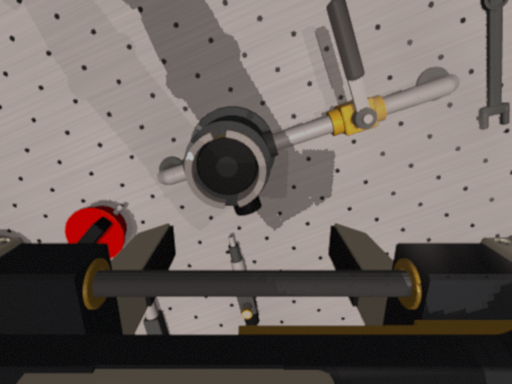

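Emit:
{"op": "arm_command", "data": {
  "deltas": [
    {"xyz": [-1.5,-3.6,0],"turn": 0,"jaw": 0},
    {"xyz": [-3,-7.2,0],"turn": 0,"jaw": 0},
    {"xyz": [-4.5,-10.8,0],"turn": 0,"jaw": 0},
    {"xyz": [-6,-14.4,0],"turn": 0,"jaw": 0},
    {"xyz": [-7.5,-18,0],"turn": 0,"jaw": 0}
  ]
}}

```text
clock: 1.82
position: [0.5062, -0.1064, 0.2715]
ee_rot: [0.593, 3.085, -0.006]
force: [0.1, 1.0, -0.0]
width: 1.002
```

Emit:
{"op": "arm_command", "data": {
  "deltas": [
    {"xyz": [-1.5,-3.6,0],"turn": -7,"jaw": 0},
    {"xyz": [-3,-7.2,1],"turn": -14,"jaw": 0},
    {"xyz": [-4.5,-10.8,2],"turn": -21,"jaw": 0},
    {"xyz": [-6,-14.4,3],"turn": -28,"jaw": 0},
    {"xyz": [-7.5,-18,4],"turn": -35,"jaw": 0}
  ]
}}

```text
clock: 2.23
position: [0.5091, -0.2859, 0.2356]
ee_rot: [0.287, -3.128, 0.005]
force: [0.5, 0.2, 0.1]
width: 0.996
```

```bash
python3 -c "
from g import *
go(.508,-.344,.22,199.3)"
```

```text
t 2.23 pos [ 0.5091 -0.2859  0.2356] yaw -169.51 tilt 0.17 delta [ 1.17 -5.69  1.58] turn -8.81 rows 1.44213098950625 1.2308958154813185
j [ 0.1232  0.3697  0.4071  1.6902 -0.1571  1.1132  2.329 ] F [0.4654 0.2324 0.1272] w 0.996
```

Emit:
{"op": "arm_command", "data": {
  "deltas": [
    {"xyz": [0.6,-3,0.8],"turn": -5,"jaw": 0},
    {"xyz": [1.2,-5.7,1.6],"turn": -8.8,"jaw": 0},
    {"xyz": [1.2,-5.7,1.6],"turn": -8.8,"jaw": 0},
    {"xyz": [1.2,-5.7,1.6],"turn": -8.8,"jaw": 0}
  ]
}}

```text
clock: 2.57
position: [0.5066, -0.3453, 0.2186]
ee_rot: [0.521, -3.096, 0.003]
force: [-0.8, 0.3, -0.4]
width: 0.999
```

Run:
```python
from g import *
go(.508,-.344,.12,199.3)
d=snap('wrist','w2');print(d['cam_to_world'])
# filter in w1
d=load('w1');P=cloud(d).reshape(-1,3)
near=lambda c,r:np.linalg.norm(P[:,:2]-c,axis=1)<r
m=near([.49,.063],.06)&(P[:,2]>.118)&(P[:,2]<.132);Q=P[m]
print('collar',m.sum(),circ(Q),Q[:,2].mean(),(Q[:,:2].max(0)+Q[:,:2].min(0))/2,np.ptp(Q[:,:2],axis=0))
m=(np.abs(P[:,0]-.49)<.03)&(P[:,2]>.052)&(P[:,2]<.068)&(((P[:,1]>.13)&(P[:,1]<.2))|((P[:,1]>.26)&(P[:,1]<.33))|((P[:,1]<-.01)&(P[:,1]>-.03)))
Q=P[m];p=np.polyfit(Q[:,1],Q[:,0],1);print('pipe',m.sum(),p,'x at .063',np.polyval(p,.063))
im=d['frame'][110:230,160:300,::-1];cv2.imwrite('pics/c3.png',cv2.resize(np.clip(im*1.3,0,255).astype(np.uint8),None,fx=5,fy=5,interpolation=cv2.INTER_CUBIC))
```

```text
t 2.57 pos [ 0.5066 -0.3453  0.2186] yaw -160.91 tilt 0.19 delta [-0.2   0.1   9.86] turn -0.21 rows 2.3659274671503807 0.029318574155134575
j [ 0.2464  0.4328  0.3795  1.6367 -0.1711  1.106   2.5752] F [-0.7999  0.2639 -0.3961] w 0.999
[[-0.3271 -0.9005 -0.2865  0.4287]
 [ 0.945  -0.3121 -0.0979 -0.3712]
 [-0.0013 -0.3028  0.9531  0.3773]
 [ 0.      0.      0.      1.    ]]
collar 1549 (array([0.4888, 0.0657]), np.float64(0.0393943242166576)) 0.12483965797217093 [0.4892 0.0654] [0.0858 0.086 ]
pipe 2286 [0.0592 0.4842] x at .063 0.48790577253167
```

View pics/w2.png

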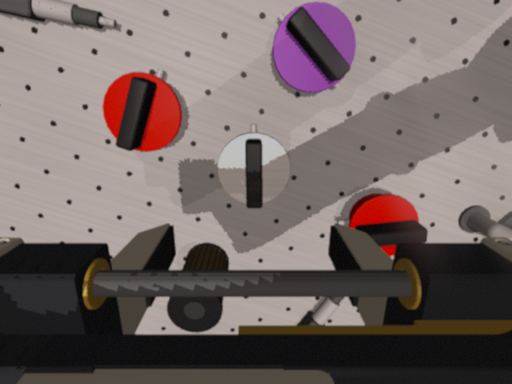

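View pics/c3.png

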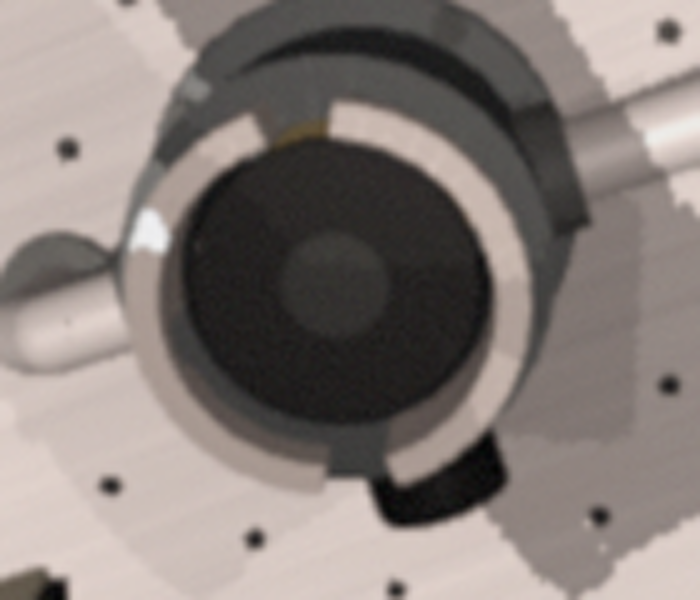

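The wrist view shows the silver cap centred at (254,170), with its bar upright in the image at (254,173). In the crop of the collar the slots are at (297,128) and (358,455).

Run:
```python
from g import *
d=load('w1')
a,b=[px(d,160+x/5-.4,110+y/5-.4,.125) for x,y in((297,128),(358,455))]
print(a,b,(a+b)/2,np.linalg.norm(a-b),np.degrees(np.arctan2(*(b-a)[1::-1])))
d=load('w2');P=cloud(d).reshape(-1,3)
near=lambda c,r:np.linalg.norm(P[:,:2]-c,axis=1)<r
m=near([.508,-.344],.055)&(P[:,2]>.034)&(P[:,2]<.05); Q=P[m]
print('flange',m.sum(),(Q[:,:2].max(0)+Q[:,:2].min(0))/2,np.ptp(Q[:,:2],axis=0),Q[:,2].mean())
m=near([.508,-.344],.055)&(P[:,2]>.066)&(P[:,2]<.085); Q=P[m]
print('bar',m.sum(),cv2.minAreaRect(Q[:,:2].astype(np.float32)*1000),Q.mean(0))
m=near([.508,-.344],.055)&(P[:,2]>.055)&(P[:,2]<.085); Q=P[m]
print('bar',m.sum(),cv2.minAreaRect(Q[:,:2].astype(np.float32)*1000),Q.mean(0))
```

```text
[0.4526 0.0745 0.125 ] [0.5229 0.0583 0.125 ] [0.4878 0.0664 0.125 ] 0.07215332227696578 -12.99277089929608
flange 3052 [ 0.5073 -0.3421] [0.0856 0.0852] 0.04334234970053764
bar 1086 ((507.05657958984375, -342.833251953125), (72.827392578125, 17.134153366088867), 19.544509887695312) [ 0.5052 -0.3432  0.0731]
bar 1105 ((507.00396728515625, -342.8519287109375), (72.93904876708984, 17.134153366088867), 19.54450798034668) [ 0.5046 -0.3434  0.0728]
```

Run:
```python
from g import *
go(.5076,-.343,.0475,199.5)
```

```text
t 2.62 pos [ 0.5075 -0.3437  0.2191] yaw -160.8 tilt 0.13 delta [-0.06  0.09 17.16] turn -0.3 rows 4.115783656395326 0.0415190820087129
j [ 0.2445  0.4317  0.3786  1.6369 -0.1713  1.1061  2.5745] F [0.8249 0.6338 0.091 ] w 1.001
```

Emit:
{"op": "arm_command", "data": {
  "deltas": [
    {"xyz": [0,0.1,3.5],"turn": -0.3,"jaw": 0},
    {"xyz": [0,0.1,7],"turn": -0.3,"jaw": 0},
    {"xyz": [0,0.1,10.5],"turn": -0.3,"jaw": 0},
    {"xyz": [0,0.1,14],"turn": -0.3,"jaw": 0},
    {"xyz": [0,0.1,16.5],"turn": -0.3,"jaw": 0}
  ]
}}

```text
clock: 3.03
position: [0.5071, -0.3399, 0.0517]
ee_rot: [0.535, -3.093, -0.001]
force: [0.4, 0.0, 0.1]
width: 0.998
```

Run:
```python
from g import *
go(.5076,-.343,.0475,199.5)
```

```text
t 3.03 pos [ 0.5071 -0.3399  0.0517] yaw -160.38 tilt 0.15 delta [ 0.06 -0.31  0.42] turn 0.12 rows 0.12666662733800807 0.01699240284652532
j [ 0.2949  0.6134  0.3051  1.8023 -0.2504  0.7661  2.6429] F [0.3521 0.0459 0.087 ] w 0.998
```

Emit:
{"op": "arm_command", "data": {
  "deltas": [
    {"xyz": [0.1,-0.3,0.4],"turn": 0,"jaw": 0},
    {"xyz": [0.1,-0.3,0.4],"turn": 0,"jaw": 100},
    {"xyz": [0.1,-0.3,0.4],"turn": 0,"jaw": 255},
    {"xyz": [0.1,-0.3,0.4],"turn": 0,"jaw": 255},
    {"xyz": [0.1,-0.3,0.4],"turn": 0,"jaw": 255}
  ],
  "force": 45
}}

```text
clock: 3.45
position: [0.5085, -0.3435, 0.0498]
ee_rot: [-0.535, 3.095, -0.002]
force: [-0.6, 0.1, 0.4]
width: 0.761
```

Emit:
{"op": "arm_command", "data": {
  "deltas": [
    {"xyz": [0,0,0],"turn": 0,"jaw": 255},
    {"xyz": [0,0,0],"turn": 0,"jaw": 255},
    {"xyz": [0,0,0],"turn": 0,"jaw": 255}
  ],
  "force": 45
}}

```text
clock: 3.7
position: [0.5089, -0.3437, 0.0506]
ee_rot: [-0.535, 3.094, -0.003]
force: [-0.1, 0.7, -0.1]
width: 0.543
```

Run:
```python
from g import *
go(.5076,-.343,.25,199.5)
```

```text
t 3.7 pos [ 0.5089 -0.3437  0.0506] yaw -160.37 tilt 0.14 delta [  0.08   0.07 -19.94] turn 0.13 rows 4.7822918265336885 0.018224652225454295
j [ 0.3015  0.6172  0.3023  1.7977 -0.2513  0.762   2.6472] F [-0.1482  0.6974 -0.1183] w 0.543
```

Emit:
{"op": "arm_command", "data": {
  "deltas": [
    {"xyz": [0,0.05,0.3],"turn": 0,"jaw": 255},
    {"xyz": [0,0.05,0.3],"turn": 0,"jaw": 255},
    {"xyz": [0,0.05,0.3],"turn": 0,"jaw": 255},
    {"xyz": [0,0.05,0.3],"turn": 0,"jaw": 255},
    {"xyz": [0,0.05,0.3],"turn": 0,"jaw": 255}
  ]
}}

```text
clock: 4.12
position: [0.5087, -0.3431, 0.0475]
ee_rot: [-0.535, 3.094, -0.003]
force: [0.4, -0.3, -3.1]
width: 0.195
```

Emit:
{"op": "arm_command", "data": {
  "deltas": [
    {"xyz": [0,0,0],"turn": 0,"jaw": 255},
    {"xyz": [0,0,0],"turn": 0,"jaw": 255},
    {"xyz": [0,0,0],"turn": 0,"jaw": 255}
  ]
}}

```text
clock: 4.37
position: [0.5086, -0.3431, 0.0474]
ee_rot: [-0.535, 3.095, -0.003]
force: [-0.2, 0.4, -1.1]
width: 0.194
```

Run:
```python
from g import *
go(.5076,-.343,.25,199.5)
snap('wrist','w3')
```

```text
t 4.37 pos [ 0.5086 -0.3431  0.0474] yaw -160.37 tilt 0.11 delta [  0.08   0.01 -20.26] turn 0.13 rows 4.85875915927509 0.01802898510279596
j [ 0.3023  0.6209  0.3003  1.8007 -0.2528  0.7557  2.648 ] F [-0.1706  0.4218 -1.0774] w 0.194
```

View pics/w3.png

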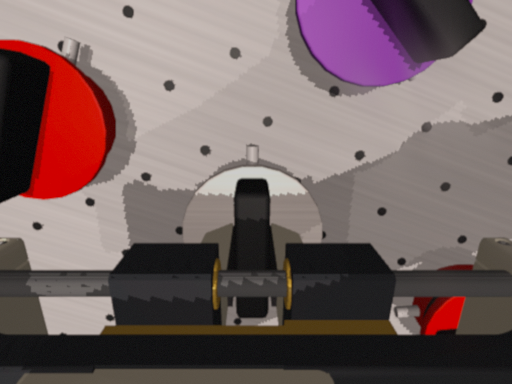

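Emit:
{"op": "arm_command", "data": {
  "deltas": [
    {"xyz": [0,0,-3.5],"turn": 0,"jaw": 255},
    {"xyz": [0,0,-7],"turn": 0,"jaw": 255},
    {"xyz": [0,0,-11],"turn": 0,"jaw": 255},
    {"xyz": [0,0,-15],"turn": 0,"jaw": 255},
    {"xyz": [0,0,-19],"turn": 0,"jaw": 255}
  ]
}}

```text
clock: 4.83
position: [0.5076, -0.3426, 0.2389]
ee_rot: [-0.535, 3.096, -0.002]
force: [2.6, -0.2, -2.6]
width: 0.191
```

Run:
```python
from g import *
go(.4897,.0641,.24,166.7)
```

```text
t 4.83 pos [ 0.5076 -0.3426  0.2389] yaw -160.39 tilt 0.06 delta [-11.96  38.91  -0.15] turn 32.91 rows 9.761692838249875 4.596406186412237
j [ 0.2434  0.4137  0.3778  1.6119 -0.1627  1.1464  2.5724] F [ 2.6489 -0.1777 -2.6086] w 0.191
```

Emit:
{"op": "arm_command", "data": {
  "deltas": [
    {"xyz": [-1,3.2,0],"turn": 0,"jaw": 255},
    {"xyz": [-2,6.5,0],"turn": 0,"jaw": 255},
    {"xyz": [-3,10,0],"turn": 0,"jaw": 255},
    {"xyz": [-4.2,13.7,0],"turn": 0,"jaw": 255},
    {"xyz": [-5.4,17.4,0],"turn": 0,"jaw": 255}
  ]
}}

```text
clock: 5.25
position: [0.4993, -0.1591, 0.2385]
ee_rot: [0.534, -3.096, 0.002]
force: [0.6, 1.0, -3.1]
width: 0.192
```

Emit:
{"op": "arm_command", "data": {
  "deltas": [
    {"xyz": [-1.2,3.7,0],"turn": 6,"jaw": 255},
    {"xyz": [-2.3,7.4,0],"turn": 12,"jaw": 255},
    {"xyz": [-3.5,11.2,0],"turn": 18,"jaw": 255},
    {"xyz": [-4.6,15,0],"turn": 24,"jaw": 255},
    {"xyz": [-5.5,18,0],"turn": 30,"jaw": 255}
  ]
}}

```text
clock: 5.67
position: [0.4901, 0.0298, 0.2382]
ee_rot: [-0.285, -3.128, 0.001]
force: [0.4, 0.6, -2.3]
width: 0.192
```

Run:
```python
from g import *
go(.4897,.0641,.2,166.7)
```

```text
t 5.67 pos [0.4901 0.0298 0.2382] yaw 169.58 tilt 0.05 delta [0.66 3.37 3.82] turn 2.88 rows 1.231655120605163 0.4016273102531477
j [-0.4212  0.203   0.3014  1.8926 -0.068   1.0564  1.2968] F [ 0.3995  0.6438 -2.258 ] w 0.192
```

Emit:
{"op": "arm_command", "data": {
  "deltas": [
    {"xyz": [0.6,3.3,2],"turn": 2.9,"jaw": 255},
    {"xyz": [0.65,3.4,3.8],"turn": 2.9,"jaw": 255},
    {"xyz": [0.65,3.4,3.8],"turn": 2.9,"jaw": 255},
    {"xyz": [0.65,3.4,3.8],"turn": 2.9,"jaw": 255}
  ]
}}

```text
clock: 6.0
position: [0.4889, 0.064, 0.1996]
ee_rot: [-0.363, -3.118, 0.004]
force: [0.1, -0.2, -3.2]
width: 0.19
```

Run:
```python
from g import *
go(.4897,.0641,.18,166.7)
d=snap('wrist','w4')
cv2.imwrite('pics/w4b.png',cv2.resize(np.clip(d['frame'][:260,120:400,::-1]*1.3,0,255).astype(np.uint8),None,fx=2.2,fy=2.2))
d=snap('top','t4');crop(d,'t4b',170,140,290,250,5)
d=snap('scene','s4');crop(d,'s4b',190,100,310,220,5)
go(.4897,.0641,.18,166.7)
```

```text
t 6.0 pos [0.4889 0.064  0.1996] yaw 166.73 tilt 0.2 delta [-0.08  0.03  1.96] turn 0.03 rows 0.46955015962264673 0.003604676392244331
j [-0.4698  0.249   0.283   1.9391 -0.082   0.9678  1.1908] F [ 0.1301 -0.2416 -3.1819] w 0.19
t 6.15 pos [0.4905 0.0631 0.2012] yaw 166.56 tilt 0.07 delta [0.11 0.08 2.12] turn -0.14 rows 0.5091042740534455 0.01967606760598512
j [-0.4679  0.2472  0.2839  1.937  -0.0822  0.9676  1.1906] F [ 0.7056 -1.0375 -2.6721] w 0.195
```

View pics/w4b.png

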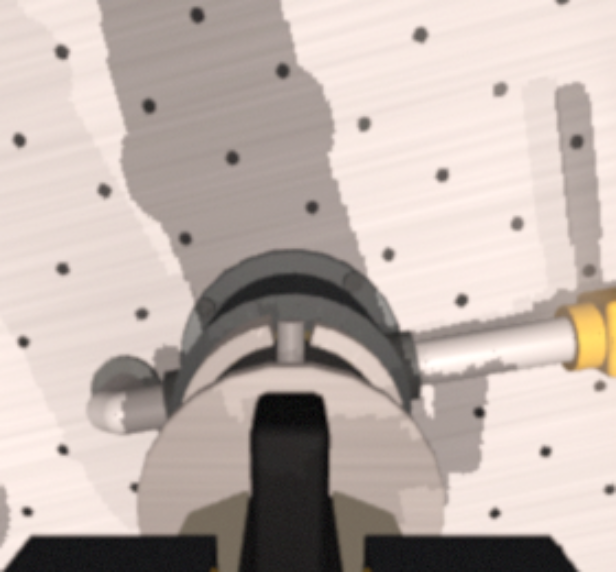

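View pics/s4b.png

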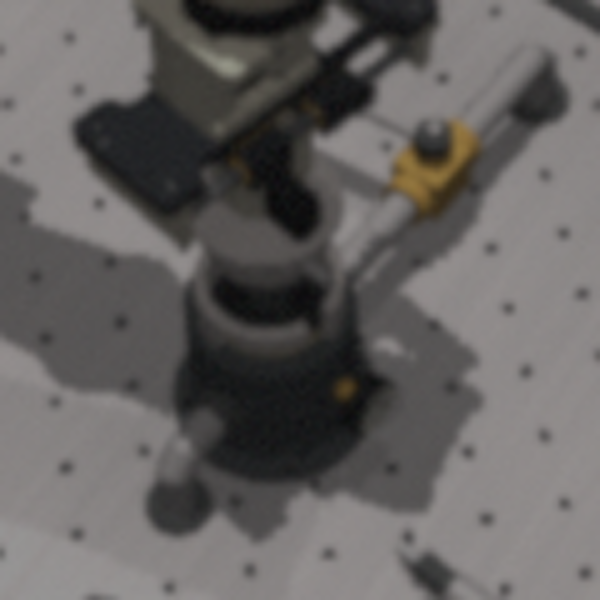

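View pics/t4b.png

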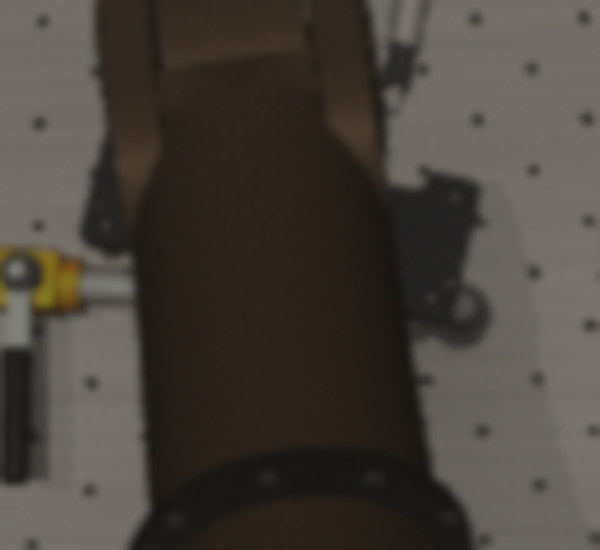

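Run:
```python
from g import *
from scipy.optimize import least_squares
d=load('w4');P=cloud(d).reshape(-1,3);F=d['frame'].reshape(-1,3).astype(int)
near=lambda c,r:np.linalg.norm(P[:,:2]-c,axis=1)<r
m=near([.489,.064],.06)&(P[:,2]>.185)&(P[:,2]<.2); Q=P[m]; print('flange',m.sum(),Q[:,2].mean(),Q.min(0),Q.max(0))
def edge(Q,r,c0):
    # outer boundary per angle bin
    a=np.arctan2(Q[:,1]-c0[1],Q[:,0]-c0[0]);rr=np.hypot(Q[:,0]-c0[0],Q[:,1]-c0[1])
    b=(a*60/np.pi).astype(int);pts=[]
    for k in np.unique(b):
        i=np.where(b==k)[0]
        j=i[np.argmax(rr[i])]
        if abs(rr[j]-r)<.006: pts.append(Q[j,:2])
    pts=np.array(pts)
    s=least_squares(lambda c:np.hypot(*(pts-c).T)-r,c0,loss='soft_l1',f_scale=.0007)
    return s.x,len(pts)
print(edge(Q,.043,[.4897,.0641]))
m=near([.489,.064],.06)&(P[:,2]>.12)&(P[:,2]<.13); Q=P[m]; print('collar',m.sum(),Q[:,2].mean(),edge(Q,.043,[.4897,.0641]))
d=load('w1');P=cloud(d).reshape(-1,3);m=near([.489,.064],.06)&(P[:,2]>.12)&(P[:,2]<.13); Q=P[m];print('w1 collar',edge(Q,.043,[.4897,.0641]))
d=load('w3');P=cloud(d).reshape(-1,3);m=near([.508,-.343],.06)&(P[:,2]>.036)&(P[:,2]<.05); Q=P[m];print('w3 flange',edge(Q,.043,[.508,-.343]))
```

```text
flange 5800 0.19563917979380221 [0.4451 0.023  0.1894] [0.5023 0.1079 0.2   ]
(array([0.4882, 0.0652]), 65)
collar 839 0.12519701375139206 (array([0.4894, 0.0653]), 42)
w1 collar (array([0.4892, 0.0654]), 107)
w3 flange (array([ 0.5079, -0.3424]), 67)
```

Emit:
{"op": "arm_command", "data": {
  "deltas": [
    {"xyz": [-0.05,0,1],"turn": 0,"jaw": 255},
    {"xyz": [-0.05,0,2.2],"turn": 0,"jaw": 255},
    {"xyz": [-0.05,0,3.4],"turn": 0,"jaw": 255},
    {"xyz": [-0.05,0,3.5],"turn": 0,"jaw": 255},
    {"xyz": [-0.05,0,3.5],"turn": 0,"jaw": 255}
  ]
}}

```text
clock: 6.57
position: [0.4908, 0.0621, 0.1658]
ee_rot: [0.37, 3.12, -0.002]
force: [-0.0, -0.2, -2.3]
width: 0.191
```

Run:
```python
from g import *
go(.4903,.0643,.1545,166.6)
d=snap('wrist','w5')
cv2.imwrite('pics/w5b.png',cv2.resize(np.clip(d['frame'][:260,120:400,::-1]*1.3,0,255).astype(np.uint8),None,fx=2.2,fy=2.2))
go(.4903,.0643,.1545,166.6)
```

```text
t 6.57 pos [0.4908 0.0621 0.1658] yaw 166.48 tilt 0.07 delta [0.1  0.2  1.13] turn -0.12 rows 0.276870465448536 0.016778797734073994
j [-0.4559  0.291   0.2768  1.9801 -0.1     0.8837  1.2082] F [-0.0308 -0.2032 -2.2664] w 0.191
t 6.62 pos [0.4913 0.0623 0.1664] yaw 166.49 tilt 0.08 delta [0.14 0.17 1.19] turn -0.11 rows 0.2905161004723955 0.015179180148089668
j [-0.4561  0.2903  0.2768  1.9793 -0.0999  0.884   1.2081] F [ 0.6565 -0.0533 -2.0121] w 0.194
```

View pics/w5b.png

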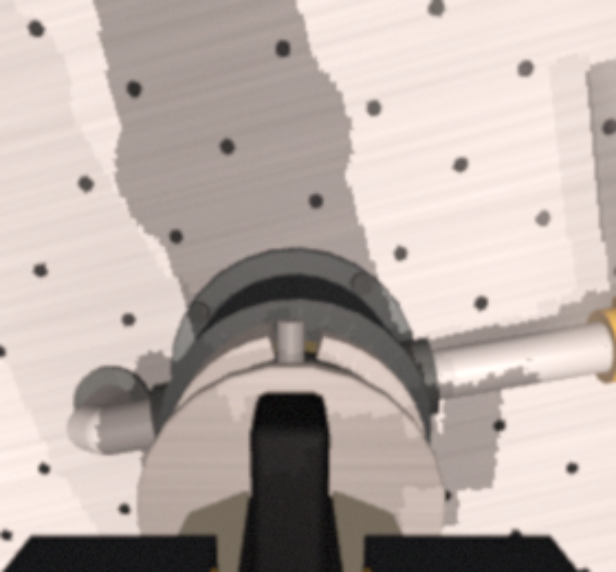

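Emit:
{"op": "arm_command", "data": {
  "deltas": [
    {"xyz": [0.1,0.2,0],"turn": -0.1,"jaw": 255},
    {"xyz": [0.1,0.2,0],"turn": -0.1,"jaw": 255},
    {"xyz": [0.1,0.2,0.2],"turn": -0.1,"jaw": 255},
    {"xyz": [0.1,0.2,0.4],"turn": -0.1,"jaw": 255},
    {"xyz": [0.1,0.2,0.4],"turn": -0.1,"jaw": 255}
  ]
}}

```text
clock: 7.03
position: [0.4906, 0.0645, 0.1622]
ee_rot: [0.366, 3.119, -0.001]
force: [0.3, 0.1, -3.5]
width: 0.19
```

Run:
```python
from g import *
go(.4903,.0643,.1545,166.6)
d=snap('wrist','w6')
cv2.imwrite('pics/w6b.png',cv2.resize(np.clip(d['frame'][100:200,190:330,::-1]*1.3,0,255).astype(np.uint8),None,fx=5,fy=5))
go(.4903,.0643,.1545,166.6)
```

```text
t 7.03 pos [0.4906 0.0645 0.1622] yaw 166.6 tilt 0.07 delta [ 0.02 -0.03  0.77] turn 0.0 rows 0.1840832512851937 0.0001613154868570108
j [-0.4587  0.2953  0.2747  1.9849 -0.1017  0.8739  1.207 ] F [ 0.2891  0.1351 -3.512 ] w 0.19
t 7.08 pos [0.4906 0.0645 0.1623] yaw 166.59 tilt 0.07 delta [ 0.03 -0.02  0.78] turn -0.01 rows 0.186146874326754 0.0007120982338387977
j [-0.4586  0.2952  0.2748  1.9847 -0.1017  0.8741  1.2069] F [-0.4977  0.2289 -2.5044] w 0.192
```

View pics/w6b.png

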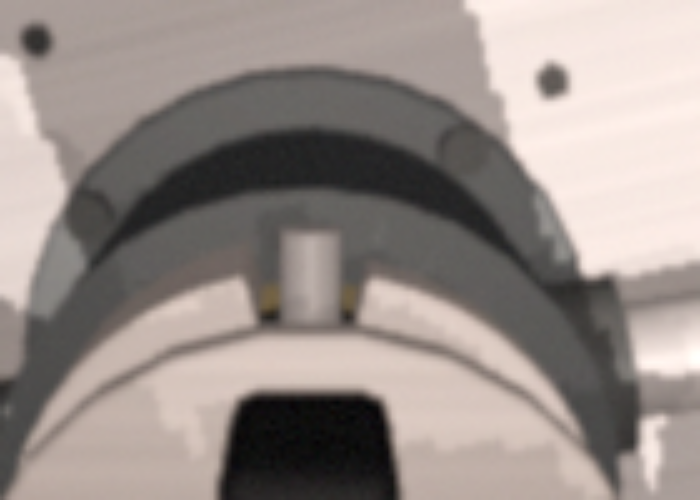

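The pin is centred in the slot (pin 282–340, gap 248–366), so I'll go down.

Emit:
{"op": "arm_command", "data": {
  "deltas": [
    {"xyz": [0,0,0.3],"turn": 0,"jaw": 255},
    {"xyz": [0,0,0.6],"turn": 0,"jaw": 255},
    {"xyz": [0,0,0.8],"turn": 0,"jaw": 255},
    {"xyz": [0,0,0.8],"turn": 0,"jaw": 255}
  ]
}}

```text
clock: 7.42
position: [0.4902, 0.0644, 0.1537]
ee_rot: [-0.367, -3.12, 0.002]
force: [0.2, -0.4, -3.0]
width: 0.192
```

Run:
```python
from g import *
go(.4905,.0645,.1372,166.6)
```

```text
t 7.42 pos [0.4902 0.0644 0.1537] yaw 166.6 tilt 0.07 delta [-0.02  0.02  1.65] turn -0.0 rows 0.3946663775343809 2.994324767080813e-05
j [-0.4558  0.3066  0.2723  1.9946 -0.1062  0.8543  1.2112] F [ 0.1582 -0.3853 -2.9776] w 0.192
```

Emit:
{"op": "arm_command", "data": {
  "deltas": [
    {"xyz": [0,0,0.3],"turn": 0,"jaw": 255},
    {"xyz": [0,0,0.6],"turn": 0,"jaw": 255},
    {"xyz": [0,0,0.9],"turn": 0,"jaw": 255},
    {"xyz": [0,0,1.2],"turn": 0,"jaw": 255},
    {"xyz": [0,0,1.2],"turn": 0,"jaw": 255}
  ]
}}

```text
clock: 7.83
position: [0.4907, 0.0645, 0.142]
ee_rot: [0.366, 3.119, -0.001]
force: [-3.1, -0.0, 10.1]
width: 0.191
```

Run:
```python
from g import *
go(.4905,.0645,.1372,166.6)
```

```text
t 7.83 pos [0.4907 0.0645 0.142 ] yaw 166.61 tilt 0.07 delta [ 0.02 -0.01  0.48] turn 0.01 rows 0.11552103477214766 0.0008991028441172229
j [-0.4515  0.3225  0.2686  2.0073 -0.1133  0.8253  1.2179] F [-3.0534 -0.0431 10.0897] w 0.191
```

Emit:
{"op": "arm_command", "data": {
  "deltas": [
    {"xyz": [0,0,0.2],"turn": 0,"jaw": 255},
    {"xyz": [0,0,0.4],"turn": 0,"jaw": 255},
    {"xyz": [0,0,0.5],"turn": 0,"jaw": 255},
    {"xyz": [0,0,0.5],"turn": 0,"jaw": 255}
  ],
  "force": 60
}}

```text
clock: 8.17
position: [0.4907, 0.0646, 0.1376]
ee_rot: [0.366, 3.119, -0.001]
force: [-3.6, -0.1, 10.8]
width: 0.194
```

Run:
```python
from g import *
go(.4905,.0645,.1372,166.6)
```

```text
t 8.17 pos [0.4907 0.0646 0.1376] yaw 166.6 tilt 0.06 delta [ 0.02 -0.01  0.04] turn 0.0 rows 0.01110780115164355 6.974250423109376e-06
j [-0.4495  0.3286  0.267   2.0121 -0.1164  0.8143  1.2208] F [-3.6333 -0.11   10.773 ] w 0.194
```

Emit:
{"op": "arm_command", "data": {
  "deltas": [
    {"xyz": [0.05,0,0.05],"turn": 5,"jaw": 255},
    {"xyz": [0.05,0,0.05],"turn": 10,"jaw": 255},
    {"xyz": [0.05,0,0.05],"turn": 16,"jaw": 255},
    {"xyz": [0.05,0,0.05],"turn": 22,"jaw": 255},
    {"xyz": [0.05,0,0.05],"turn": 27,"jaw": 255}
  ]
}}

```text
clock: 8.58
position: [0.4918, 0.0641, 0.1384]
ee_rot: [1.092, 2.941, 0.002]
force: [-0.4, -2.1, 11.6]
width: 0.193
```

Run:
```python
from g import *
go(.4905,.0645,.1372,86.6)
print(observe()['ft_torque'])
```

```text
t 8.58 pos [0.4918 0.0641 0.1384] yaw 139.28 tilt 0.24 delta [ 0.13 -0.06  0.12] turn 52.68 rows 0.04349912691778587 7.357400113929008
j [-0.5371  0.3339  0.3813  2.0184 -0.1668  0.8146  0.7996] F [-0.4264 -2.0733 11.583 ] w 0.193
[-0.8181  0.3321  0.1998]
```

Turning freely at 27°. I'll continue.

Emit:
{"op": "arm_command", "data": {
  "deltas": [
    {"xyz": [0.1,0,0.1],"turn": 5,"jaw": 255},
    {"xyz": [0.1,0,0.1],"turn": 10,"jaw": 255},
    {"xyz": [0.1,0,0.1],"turn": 16,"jaw": 255},
    {"xyz": [0.1,0,0.1],"turn": 22,"jaw": 255},
    {"xyz": [0.1,0,0.1],"turn": 27,"jaw": 255}
  ]
}}

```text
clock: 9.0
position: [0.4914, 0.0642, 0.1381]
ee_rot: [1.755, 2.6, 0.003]
force: [-3.8, -3.6, 11.3]
width: 0.191
```

Run:
```python
from g import *
go(.4905,.0645,.1372,86.6)
print(observe()['ft_torque'])
```

```text
t 9.0 pos [0.4914 0.0642 0.1381] yaw 111.97 tilt 0.28 delta [ 0.06 -0.07  0.09] turn 25.37 rows 0.03109022517489757 3.542758296913422
j [-0.6272  0.3444  0.4995  2.0269 -0.2217  0.8173  0.3829] F [-3.8181 -3.5566 11.2906] w 0.191
[-0.7931  1.3132  0.199 ]
```

Emit:
{"op": "arm_command", "data": {
  "deltas": [
    {"xyz": [0.05,-0.05,0.1],"turn": 6,"jaw": 255},
    {"xyz": [0.05,-0.05,0.1],"turn": 12,"jaw": 255},
    {"xyz": [0.05,-0.05,0.1],"turn": 18,"jaw": 255},
    {"xyz": [0.05,-0.05,0.1],"turn": 23,"jaw": 255},
    {"xyz": [0.05,-0.05,0.1],"turn": 26,"jaw": 255}
  ]
}}

```text
clock: 9.42
position: [0.4909, 0.0639, 0.1378]
ee_rot: [2.301, 2.133, 0.005]
force: [-3.8, -3.4, 12.8]
width: 0.192
```

Emit:
{"op": "arm_command", "data": {
  "deltas": [
    {"xyz": [0,0,0],"turn": 0,"jaw": 255},
    {"xyz": [0,0,0],"turn": 0,"jaw": 255}
  ]
}}

```text
clock: 9.58
position: [0.4908, 0.0639, 0.1384]
ee_rot: [2.301, 2.133, 0.005]
force: [-4.0, -0.3, 10.9]
width: 0.194
```

Run:
```python
from g import *
go(.4905,.0645,.1372,86.6)
print(observe()['ft_torque'])
d=snap('wrist','w7')
cv2.imwrite('pics/w7b.png',cv2.resize(np.clip(d['frame'][:260,120:400,::-1]*1.3,0,255).astype(np.uint8),None,fx=2.2,fy=2.2))
```

```text
t 9.58 pos [0.4908 0.0639 0.1384] yaw 85.66 tilt 0.29 delta [ 0.06 -0.04  0.12] turn -0.94 rows 0.033080069145671645 0.13058953642123847
j [-0.7151  0.3596  0.6194  2.0344 -0.2803  0.825  -0.0103] F [-4.0282 -0.2649 10.9331] w 0.194
[-0.2993  1.3434  0.132 ]
```

View pics/w7b.png

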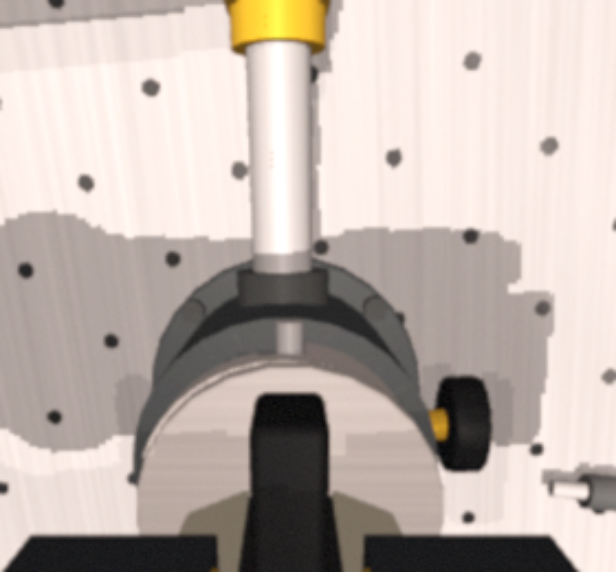

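Emit:
{"op": "arm_command", "data": {
  "deltas": [
    {"xyz": [0,-0.1,0],"turn": -0.9,"jaw": 255},
    {"xyz": [0,-0.1,-0.2],"turn": -0.9,"jaw": 255},
    {"xyz": [0,-0.1,-0.4],"turn": -0.9,"jaw": 255},
    {"xyz": [0,-0.1,-0.6],"turn": -0.9,"jaw": 255},
    {"xyz": [0,-0.1,-0.6],"turn": -0.9,"jaw": 255}
  ]
}}

```text
clock: 10.05
position: [0.4906, 0.0641, 0.1446]
ee_rot: [2.283, 2.151, 0.007]
force: [2.1, 0.2, -2.2]
width: 0.191
```

Run:
```python
from g import *
go(.4905,.0645,.1444,86.6)
print(observe()['ft_torque'])
```

```text
t 10.05 pos [0.4906 0.0641 0.1446] yaw 86.6 tilt 0.38 delta [ 0.04 -0.01  0.02] turn -0.0 rows 0.011288780069123573 0.00016301990058547626
j [-0.7186  0.3483  0.62    2.0296 -0.2688  0.8362 -0.0056] F [ 2.0817  0.2462 -2.2392] w 0.191
[-0.1012 -0.3469 -0.0281]
```

Emit:
{"op": "arm_command", "data": {
  "deltas": [
    {"xyz": [0,0,0],"turn": 0,"jaw": 120},
    {"xyz": [0,0,0],"turn": 0,"jaw": 120},
    {"xyz": [0,0,0],"turn": 0,"jaw": 120},
    {"xyz": [0,0,0],"turn": 0,"jaw": 120},
    {"xyz": [0,0,0],"turn": 0,"jaw": 120}
  ]
}}

```text
clock: 10.47
position: [0.4904, 0.0641, 0.1445]
ee_rot: [2.283, 2.151, 0.007]
force: [0.7, -0.0, 0.1]
width: 0.499
```

Run:
```python
from g import *
go(.4905,.0645,.26,86.6)
print(observe()['ft_torque'])
```

```text
t 10.47 pos [0.4904 0.0641 0.1445] yaw 86.6 tilt 0.37 delta [  0.04   0.08 -11.55] turn -0.0 rows 2.7693870845975677 0.0002330406360329107
j [-0.7186  0.3483  0.6201  2.0297 -0.269   0.8363 -0.0055] F [ 0.7208 -0.      0.0835] w 0.499
[-0.082   0.0118  0.0111]
```

Emit:
{"op": "arm_command", "data": {
  "deltas": [
    {"xyz": [0,0,-2],"turn": 0,"jaw": 120},
    {"xyz": [0,0,-5],"turn": 0,"jaw": 120},
    {"xyz": [0,0,-8],"turn": 0,"jaw": 0},
    {"xyz": [0,0,-11],"turn": 0,"jaw": 0},
    {"xyz": [0,0,-13],"turn": 0,"jaw": 0}
  ]
}}

```text
clock: 10.88
position: [0.4902, 0.0638, 0.2772]
ee_rot: [2.283, 2.15, 0.01]
force: [0.3, 0.2, 0.2]
width: 0.698
```

Emit:
{"op": "arm_command", "data": {
  "deltas": [
    {"xyz": [2,-1.5,0],"turn": 0,"jaw": 0},
    {"xyz": [5,-3,0],"turn": -7,"jaw": 0},
    {"xyz": [8,-5,0],"turn": -14,"jaw": 0},
    {"xyz": [11,-7,0],"turn": -21,"jaw": 0},
    {"xyz": [13,-8.5,0],"turn": -28,"jaw": 0}
  ]
}}

```text
clock: 11.3
position: [0.4113, 0.2014, 0.2766]
ee_rot: [1.684, 2.645, 0.009]
force: [0.0, 0.2, -1.2]
width: 0.995
```

Run:
```python
from g import *
go(.42,.225,.25,176.6)
for n in('wrist','top','scene'):
    snap(n,n[0]+'8')
d=load('t8');crop(d,'t8b',120,140,290,260,4.5)
go(.42,.225,.25,176.6)
```

```text
t 11.3 pos [0.4113 0.2014 0.2766] yaw 115.04 tilt 0.48 delta [1.77 1.77 2.67] turn -61.56 rows 0.87736271984699 8.597455851538937
j [-1.029   0.1003  0.5063  1.9198 -0.0504  1.1267 -0.0665] F [ 0.0138  0.1599 -1.1568] w 0.995
t 11.45 pos [0.412  0.2003 0.2765] yaw 114.82 tilt 0.47 delta [1.92 1.74 2.65] turn -61.78 rows 0.8892589689783299 8.629165730757077
j [-1.0277  0.101   0.5082  1.9195 -0.0505  1.1269 -0.0673] F [ 0.4948 -0.84    0.3038] w 1.001
```

View pics/w8.png

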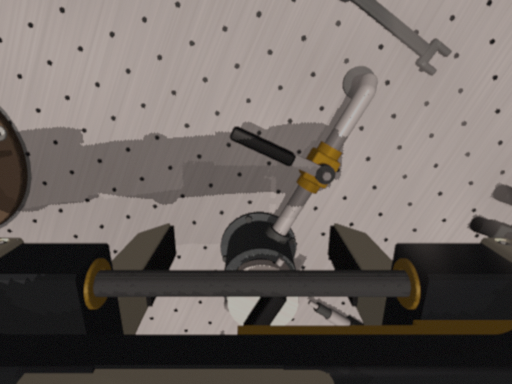

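View pics/t8b.png

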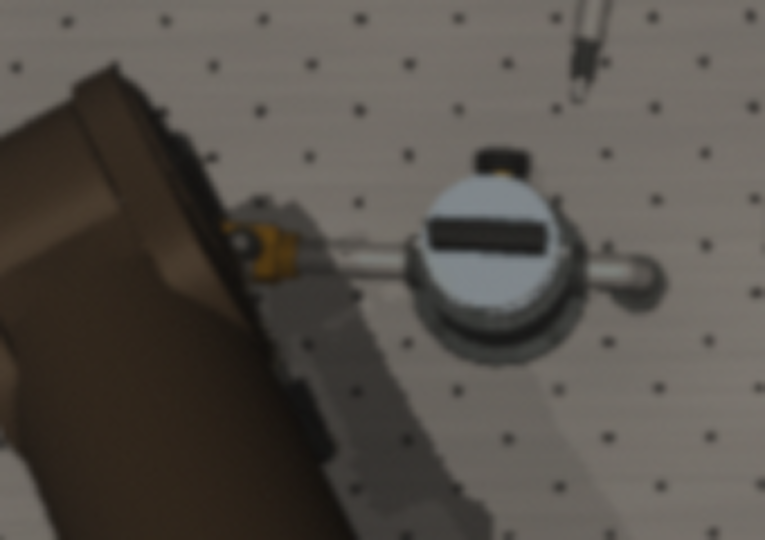

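View pics/s8.png

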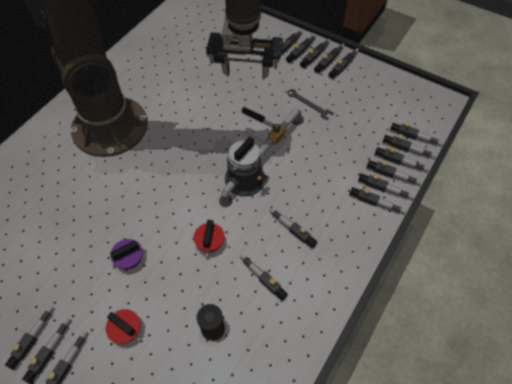

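```bash
cat > cap.py <<'E'
from g import *
def capchk(n):
    d=load(n);P=cloud(d).reshape(-1,3)
    near=lambda c,r:np.linalg.norm(P[:,:2]-c,axis=1)<r
    m=near([.4897,.064],.05)&(P[:,2]>.13)&(P[:,2]<.15); Q=P[m]
    if len(Q)>20:
        A=np.c_[Q[:,:2]-Q[:,:2].mean(0),np.ones(len(Q))];s=np.linalg.lstsq(A,Q[:,2],rcond=None)[0]
        print(n,'flange',len(Q),(Q[:,:2].max(0)+Q[:,:2].min(0))/2,np.ptp(Q[:,:2],axis=0),'z',np.median(Q[:,2]),'slope',s[:2])
    m=near([.4897,.064],.06)&(P[:,2]>.16)&(P[:,2]<.185); Q=P[m]
    if len(Q)>20: print('bar',len(Q),cv2.minAreaRect(Q[:,:2].astype(np.float32)*1000),'z',np.median(Q[:,2]))
def lev(n):
    d=load(n);P=cloud(d).reshape(-1,3);F=d['frame'].reshape(-1,3)
    m=(np.hypot(P[:,0]-.495,P[:,1]-.228)<.15)&(P[:,2]>.092)&(P[:,2]<.11)&(F.max(1)<75)
    Q=P[m]; print(n,'sleeve',len(Q),cv2.minAreaRect(Q[:,:2].astype(np.float32)*1000) if len(Q)>5 else '',Q.mean(0))
E
python3 - <<'E'
from cap import *
for n in('t8','s8'): capchk(n)
for n in('w1','w8','t0','s8','top0'):
    try: lev(n)
    except Exception as e: print(n,e)
d=load('w8');print('pivot',px(d,326,174),px(d,326,174,.095),'sleeve ends',px(d,237,134,.1),px(d,292,159,.1))
d=load('w1');print('pivot',px(d,366,118),px(d,366,118,.095))
E
```

```text
t8 flange 513 [0.4901 0.0661] [0.0836 0.0821] z 0.13996063308885232 slope [-0.0009 -0.0019]
bar 179 ((491.5284729003906, 65.920166015625), (72.67411041259766, 19.237804412841797), 86.19596099853516) z 0.16935193324963538
s8 flange 439 [0.4906 0.0607] [0.0865 0.0844] z 0.13898935515366562 slope [-0.0001 -0.0059]
bar 163 ((491.5460205078125, 62.454429626464844), (74.4419174194336, 20.236879348754883), 86.71641540527344) z 0.1674485114824973
w1 sleeve 1804 ((448.23150634765625, 155.82240295410156), (76.8558349609375, 205.0039825439453), 30.903207778930664) [0.458 0.14  0.101]
w8 sleeve 1624 ((448.5330810546875, 167.30368041992188), (118.01708984375, 168.53213500976562), 12.693612098693848) [0.4396 0.1795 0.0994]
t0 [Errno 2] No such file or directory: 'pics/t0.npz'
s8 sleeve 143 ((483.5046081542969, 185.6334228515625), (91.23356628417969, 213.2789764404297), 47.598838806152344) [0.4322 0.2084 0.0979]
top0 sleeve 304 ((447.794921875, 157.64239501953125), (127.45454406738281, 170.56646728515625), 7.003790855407715) [0.4473 0.1657 0.1007]
pivot [0.4975 0.232  0.0945] [0.4973 0.2321 0.095 ] sleeve ends [0.3816 0.2312 0.1   ] [0.451  0.2318 0.1   ]
pivot [0.498  0.2281 0.0947] [0.4979 0.228  0.095 ]
```

Emit:
{"op": "arm_command", "data": {
  "deltas": [
    {"xyz": [0.3,0.3,0],"turn": -7,"jaw": 0},
    {"xyz": [0.6,0.6,0],"turn": -14,"jaw": 0},
    {"xyz": [1,1,0.5],"turn": -21,"jaw": 0},
    {"xyz": [1.5,1.4,1],"turn": -28,"jaw": 0},
    {"xyz": [2,1.6,1.5],"turn": -35,"jaw": 0}
  ]
}}

```text
clock: 11.87
position: [0.4194, 0.2241, 0.2614]
ee_rot: [0.813, 3.026, 0.004]
force: [-0.1, -0.4, -0.3]
width: 1.003
```

Emit:
{"op": "arm_command", "data": {
  "deltas": [
    {"xyz": [0,0,1],"turn": -7,"jaw": 0},
    {"xyz": [0,0,2],"turn": -14,"jaw": 0},
    {"xyz": [0,0,4],"turn": -21,"jaw": 0},
    {"xyz": [0,0,6],"turn": -28,"jaw": 0},
    {"xyz": [0,0,7],"turn": -30,"jaw": 0}
  ]
}}

```text
clock: 12.28
position: [0.4201, 0.2222, 0.1896]
ee_rot: [-0.003, 3.134, -0.002]
force: [-0.6, -0.7, 0.1]
width: 1.001
```

Run:
```python
from cap import *
go(.414,.229,.083,180)
snap('wrist','w9')
```

```text
t 12.28 pos [0.4201 0.2222 0.1896] yaw -179.88 tilt 0.44 delta [ 0.69  0.69 10.65] turn 0.12 rows 2.564552359579456 0.016691980023807198
j [-0.9032  0.2279  0.3623  2.0033 -0.0943  0.9212  1.08  ] F [-0.5593 -0.7143  0.1486] w 1.001
```

View pics/w9.png

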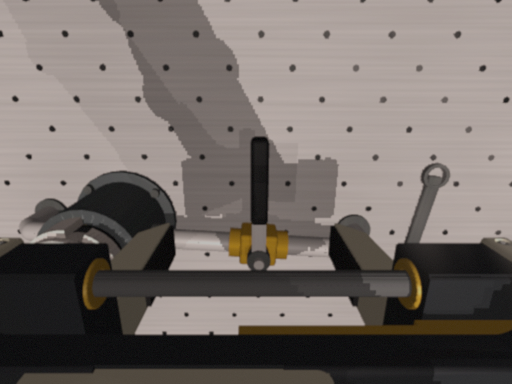

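Emit:
{"op": "arm_command", "data": {
  "deltas": [
    {"xyz": [0.6,0.7,2],"turn": 0,"jaw": 0},
    {"xyz": [0.7,0.7,5],"turn": 0,"jaw": 60},
    {"xyz": [0.7,0.7,8],"turn": 0,"jaw": 120},
    {"xyz": [0.7,0.7,10.4],"turn": 0,"jaw": 140},
    {"xyz": [0.7,0.7,10.6],"turn": 0,"jaw": 150}
  ],
  "force": 15
}}

```text
clock: 12.75
position: [0.4119, 0.2264, 0.0796]
ee_rot: [0.006, 3.139, -0.01]
force: [-1.6, -1.2, 0.5]
width: 0.758
```

Run:
```python
from cap import *
go(.414,.229,.083,180)
```

```text
t 12.75 pos [0.4119 0.2264 0.0796] yaw 179.79 tilt 0.4 delta [-0.21  0.26 -0.34] turn -0.21 rows 0.11401716564603623 0.02866139791689177
j [-0.8645  0.3892  0.3125  2.1265 -0.1821  0.6528  1.1386] F [-1.5903 -1.1993  0.525 ] w 0.758
```

Emit:
{"op": "arm_command", "data": {
  "deltas": [
    {"xyz": [-0.1,0.25,-0.3],"turn": 0,"jaw": 255},
    {"xyz": [-0.1,0.25,-0.3],"turn": 0,"jaw": 255},
    {"xyz": [-0.1,0.25,-0.3],"turn": 0,"jaw": 255},
    {"xyz": [-0.1,0.25,-0.3],"turn": 0,"jaw": 255},
    {"xyz": [-0.1,0.25,-0.3],"turn": 0,"jaw": 255}
  ]
}}

```text
clock: 13.17
position: [0.4136, 0.2294, 0.0837]
ee_rot: [0.006, 3.138, -0.008]
force: [-0.2, -0.0, 0.4]
width: 0.399
```

Emit:
{"op": "arm_command", "data": {
  "deltas": [
    {"xyz": [0,0,0],"turn": 0,"jaw": 255},
    {"xyz": [0,0,0],"turn": 0,"jaw": 255},
    {"xyz": [0,0,0],"turn": 0,"jaw": 255},
    {"xyz": [0,0,0],"turn": 0,"jaw": 255}
  ]
}}

```text
clock: 13.5
position: [0.4137, 0.2295, 0.084]
ee_rot: [0.006, 3.138, -0.008]
force: [-0.9, -0.8, 5.1]
width: 0.173
```

```bash
cat > arc.py <<'E'
from cap import *
c=np.array([.499,.229]);s=observe();Rm=R.from_rotvec(s['ee_rot']).as_matrix();p=s['position']
cy=np.degrees(np.arctan2(Rm[1,0],Rm[0,0]))
v=p[:2]-c; r=np.hypot(*v);a0=np.degrees(np.arctan2(v[1],v[0]))
print('r',r,'ang',a0,'yaw',cy,'F',s['force'],'tz',s['ft_torque'],'w',s['width'],s['clock'],p)
for k in range(1,6):
    a=a0%360-7*k
    w=c+ .085*np.array([np.cos(np.radians(a)),np.sin(np.radians(a))])
    d=Rm.T@np.array([*(w-p[:2]),.083-p[2]])*100
    print(7*k,'targ yaw',a,d.round(2),'turn',7*k)
E
python3 arc.py
```

```text
r 0.0853021398230696 ang 179.68857496802556 yaw 179.78013023326312 F [-0.9235 -0.8124  5.0532] tz [-0.0662  0.2008 -0.045 ] w 0.17322980353851947 13.5 [0.4137 0.2295 0.084 ]
7 targ yaw 172.68857496802556 [-0.09  1.04  0.09] turn 7
14 targ yaw 165.68857496802556 [-0.29  2.06  0.09] turn 14
21 targ yaw 158.68857496802556 [-0.6   3.05  0.09] turn 21
28 targ yaw 151.68857496802556 [-1.03  3.99  0.08] turn 28
35 targ yaw 144.68857496802556 [-1.57  4.87  0.08] turn 35
```

Emit:
{"op": "arm_command", "data": {
  "deltas": [
    {"xyz": [-0.1,1.0,0],"turn": 6.5,"jaw": 255},
    {"xyz": [-0.3,2.0,0],"turn": 13.5,"jaw": 255},
    {"xyz": [-0.6,3.05,0],"turn": 20.5,"jaw": 255},
    {"xyz": [-1.0,4.0,0],"turn": 27.5,"jaw": 255},
    {"xyz": [-1.55,4.85,0],"turn": 34.5,"jaw": 255}
  ]
}}

```text
clock: 13.92
position: [0.4292, 0.278, 0.084]
ee_rot: [0.945, 2.991, -0.006]
force: [-1.4, -2.5, 5.0]
width: 0.175
```

```bash
python3 arc.py
```

```text
r 0.08529679957172173 ang 144.97440617574648 yaw 144.93454308976257 F [-1.3603 -2.5474  5.0448] tz [-0.6308  0.2795  0.009 ] w 0.17519588987766796 13.9167 [0.4292 0.278  0.084 ]
7 targ yaw 137.97440617574648 [-0.09  1.04  0.1 ] turn 7
14 targ yaw 130.97440617574648 [-0.28  2.06  0.1 ] turn 14
21 targ yaw 123.97440617574648 [-0.59  3.05  0.1 ] turn 21
28 targ yaw 116.97440617574648 [-1.02  3.99  0.1 ] turn 28
35 targ yaw 109.97440617574648 [-1.56  4.88  0.1 ] turn 35
```

Emit:
{"op": "arm_command", "data": {
  "deltas": [
    {"xyz": [-0.1,1.0,0],"turn": 6.5,"jaw": 255},
    {"xyz": [-0.3,2.0,0],"turn": 13.5,"jaw": 255},
    {"xyz": [-0.6,3.05,0],"turn": 20.5,"jaw": 255},
    {"xyz": [-1.0,4.0,0],"turn": 27.5,"jaw": 255},
    {"xyz": [-1.55,4.85,0],"turn": 34.5,"jaw": 255}
  ]
}}

```text
clock: 14.33
position: [0.4695, 0.3091, 0.084]
ee_rot: [1.796, 2.571, -0.005]
force: [-1.3, -1.1, 3.4]
width: 0.169
```

```bash
python3 arc.py
```

```text
r 0.08536459228716956 ang 110.21546225978511 yaw 110.13411162213514 F [-1.3225 -1.1166  3.4003] tz [-0.5135  0.5242  0.1297] w 0.16864590783925754 14.3333 [0.4695 0.3091 0.084 ]
7 targ yaw 103.21546225978511 [-0.1   1.04  0.11] turn 7
14 targ yaw 96.21546225978511 [-0.29  2.06  0.11] turn 14
21 targ yaw 89.21546225978511 [-0.6   3.05  0.11] turn 21
28 targ yaw 82.21546225978511 [-1.03  3.99  0.11] turn 28
35 targ yaw 75.21546225978511 [-1.57  4.88  0.12] turn 35
```

Emit:
{"op": "arm_command", "data": {
  "deltas": [
    {"xyz": [-0.1,1.0,0],"turn": 6.5,"jaw": 255},
    {"xyz": [-0.3,2.0,0],"turn": 13.5,"jaw": 255},
    {"xyz": [-0.55,2.9,0],"turn": 20,"jaw": 255},
    {"xyz": [-0.7,3.4,0],"turn": 23.5,"jaw": 255},
    {"xyz": [-0.7,3.4,0],"turn": 23.5,"jaw": 255}
  ]
}}

```text
clock: 14.75
position: [0.5048, 0.3142, 0.0841]
ee_rot: [2.284, 2.147, -0.003]
force: [0.4, -0.1, 3.2]
width: 0.174
```

Emit:
{"op": "arm_command", "data": {
  "deltas": [
    {"xyz": [0,0,0],"turn": 0,"jaw": 130},
    {"xyz": [0,0,0],"turn": 0,"jaw": 130},
    {"xyz": [0,0,0],"turn": 0,"jaw": 130},
    {"xyz": [0,0,0],"turn": 0,"jaw": 130},
    {"xyz": [0,0,0],"turn": 0,"jaw": 130}
  ]
}}

```text
clock: 15.17
position: [0.5045, 0.3143, 0.0841]
ee_rot: [2.284, 2.148, -0.003]
force: [-0.1, 0.3, 0.6]
width: 0.465
```

```bash
python3 arc.py
```

```text
r 0.08546468447801772 ang 86.30955051347654 yaw 86.49200691854777 F [-0.0648  0.3058  0.6313] tz [-0.0822  0.0431 -0.0298] w 0.46533485675148106 15.1667 [0.5045 0.3143 0.0841]
7 targ yaw 79.30955051347654 [-0.11  1.04  0.11] turn 7
14 targ yaw 72.30955051347654 [-0.3   2.06  0.11] turn 14
21 targ yaw 65.30955051347654 [-0.62  3.04  0.12] turn 21
28 targ yaw 58.30955051347654 [-1.05  3.99  0.12] turn 28
35 targ yaw 51.30955051347654 [-1.6   4.87  0.13] turn 35
```

Released. I'll lift, and move away so the cameras can see.

Emit:
{"op": "arm_command", "data": {
  "deltas": [
    {"xyz": [0,0,-2],"turn": 0,"jaw": 130},
    {"xyz": [0,0,-5.5],"turn": 0,"jaw": 130},
    {"xyz": [0,0,-9],"turn": 0,"jaw": 130},
    {"xyz": [0,0,-13],"turn": 0,"jaw": 130},
    {"xyz": [0,0,-16],"turn": 0,"jaw": 130}
  ]
}}

```text
clock: 15.58
position: [0.5044, 0.315, 0.247]
ee_rot: [2.284, 2.148, -0.0]
force: [1.9, 0.6, 0.5]
width: 0.486
```

Emit:
{"op": "arm_command", "data": {
  "deltas": [
    {"xyz": [3,-2.5,0],"turn": 0,"jaw": 130},
    {"xyz": [6,-5,0],"turn": 0,"jaw": 130},
    {"xyz": [9,-7.5,0],"turn": 0,"jaw": 130},
    {"xyz": [12,-10,0],"turn": 0,"jaw": 130},
    {"xyz": [14,-12,0],"turn": 0,"jaw": 130}
  ]
}}

```text
clock: 16.0
position: [0.3903, 0.4654, 0.2456]
ee_rot: [2.281, 2.153, -0.0]
force: [0.2, 1.0, -0.4]
width: 0.49
```

Emit:
{"op": "arm_command", "data": {
  "deltas": [
    {"xyz": [3,-2.5,0],"turn": 0,"jaw": 130},
    {"xyz": [6,-5,0],"turn": 0,"jaw": 130},
    {"xyz": [7,-7,0],"turn": 0,"jaw": 130},
    {"xyz": [7,-7,0],"turn": 0,"jaw": 130},
    {"xyz": [7,-7,0],"turn": 0,"jaw": 130}
  ]
}}

```text
clock: 16.42
position: [0.3227, 0.5402, 0.2447]
ee_rot: [2.277, 2.157, -0.002]
force: [0.2, -0.8, 0.1]
width: 0.492
```

Run:
```python
from cap import *
go(.4,.3,.2)
for n in('top','scene'): snap(n,n[0]+'10')
for n in('t10','s10'): capchk(n)
d=load('t10')
cv2.imwrite('pics/t10b.png',cv2.resize(np.clip(d['frame'][160:250,110:290,::-1]*1.5,0,255).astype(np.uint8),None,fx=4.4,fy=4.4,interpolation=cv2.INTER_CUBIC))
```

```text
t 16.42 pos [0.3227 0.5402 0.2447] yaw 86.92 tilt 0.3 delta [-23.55   9.     4.6 ] turn 0 rows 6.144931985771135 0.0
j [-1.6658  0.5292  0.8603  1.5813 -0.4133  1.2265 -0.785 ] F [ 0.1667 -0.7547  0.0562] w 0.492
t10 flange 511 [0.49   0.0649] [0.0842 0.085 ] z 0.13965705102963 slope [-0.0054  0.0012]
bar 182 ((491.4793701171875, 65.93049621582031), (72.6286849975586, 18.92746925354004), 85.80077362060547) z 0.16906768236727654
s10 flange 438 [0.4914 0.063 ] [0.0856 0.0874] z 0.13882154047622297 slope [ 0.0001 -0.0043]
bar 166 ((491.5556945800781, 59.524105072021484), (76.72702026367188, 19.900617599487305), 87.1064224243164) z 0.16773278151296844
```

View pics/t10b.png

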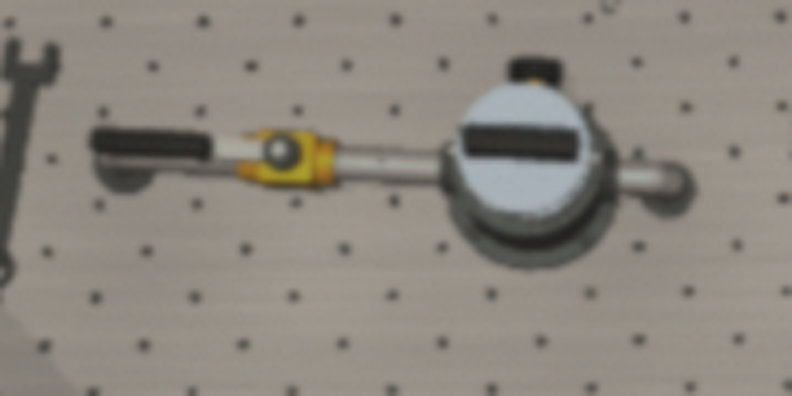

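View pics/s10.png

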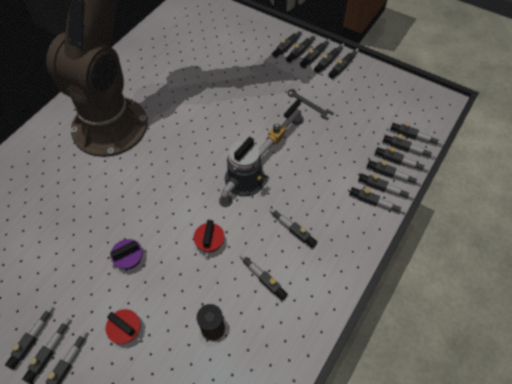

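The lever runs from (95,138) to its pivot at (283,150), parallel to the pipe. The cap sits at locked height, and the bystanders are where they were. I'm handing in.

```bash
python3 -c "
from cell import *
print(sign_off())"
```

```text
the job is handed in; nothing more can be done
None
```

The silver cap is locked on the filter housing, the feed valve lever is swung open, and I handed the job in at about 16.5 s. The hand-in gives no verdict.

**Cap:** I fitted it with the pins in the slots, pressed it down, turned it 80° clockwise and let it rise. As it rose, the upward force on the tool dropped from about 11 N to about −2 N, roughly the weight of the cap, so the pins are seated in the pockets. After I let go, the top camera put the flange at 139.7 mm high, where 140 is expected. It put the bar at 85.8° against about 86.6° for the pipe. The slope was under 0.006 rad and the cap was within about 1 mm of the collar's axis.

**Lever:** I gripped the sleeve and swung it along its arc. In the last top picture the lever's slope is 0.064 and the pipe's is 0.058, less than 1° apart, pointing away from the filter.

**End state:** The gripper is well clear of everything. The injectors, old element and spanner look unmoved in the last pictures; I judged that by eye and did not measure it.

**Disagreement:** The scene camera read about 2–6 mm lower in y than the top and wrist cameras. I relied on those two and on the difference between cap and filter, which all three agreed on to within about 2 mm.

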